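# Close up the red chest at the sanding bench

## Task

The red batch is finished: gently close up the chest with the red drawer front by pushing its drawer fully in and pressing its lid down flat, in either order, with the fingertips only. Leave the blue chest's drawer and lid open just as they are, and do not pick up, shift or knock anything else on the bench. Finish with the hand clear of everything.

Things in the scene. Friction and masses are not known exactly. Their poses are not given: they have to be found in the camera images.
- red_chest: fixed plywood chest with a red drawer front, 170 deep (x) by 170 wide (y), rim 108 mm high, 116 with lid shut. Origin: centre of its underside. Its -x side is the front, roughly facing the robot. Below is a drawer, above it a shallow tray (floor at 84 mm) under a hinged lid. A red and a blue chest stand side by side in either order, turned up to 0.3 rad.
- red_drawer (a joint): the red chest's drawer, in m: 0 fully shut, at most 0.11; it slides out along the chest's -x. About 2 N of friction plus 6 N per m/s; it stays where left, no spring or latch. Starts 0.03 to 0.07 out.
- red_drawer_face (a point): point on the outer face of the red drawer's front, midway across, 62 mm above the table; moves with the drawer; axes as the chest's. The front is a plain red board 166 wide, 64 tall (12 to 76 mm above the table), 16 thick, no handle. Shut, it lies against the chest: this face is then 101 mm ahead (-x) of the chest's origin.
- red_lid (a joint): the red chest's lid, in rad: 0 shut flat on the rim, growing as it opens, at most 1.5. Stiff hinge: stays at any angle; about 2 N at the free edge moves it. Starts 0.5 to 0.9. Hinge line along the chest's y on the far top rim: 85 mm behind (+x of) the chest's origin, 108 mm up. Shuts by pressing its upper (outer) face near the free edge.
- red_lid_edge (a point): middle of the red lid's free edge, on its upper (outer) face, 170 mm from the hinge line. The lid is a plain light wood board 170 x 170 x 8 mm with a red stripe, no handle; x runs from free edge to hinge, z is the outward normal.
- blue_chest: fixed plywood chest with a blue drawer front, 170 deep (x) by 170 wide (y), rim 108 mm high, 116 with lid shut. Origin: centre of its underside. Its -x side is the front, roughly facing the robot. Below is a drawer, above it a shallow tray (floor at 84 mm) under a hinged lid. A red and a blue chest stand side by side in either order, turned up to 0.3 rad.
- blue_drawer (a joint): the blue chest's drawer, in m: 0 fully shut, at most 0.11; it slides out along the chest's -x. About 2 N of friction plus 6 N per m/s; it stays where left, no spring or latch. Starts 0.03 to 0.07 out.
- blue_drawer_face (a point): point on the outer face of the blue drawer's front, midway across, 62 mm above the table; moves with the drawer; axes as the chest's. The front is a plain blue board 166 wide, 64 tall (12 to 76 mm above the table), 16 thick, no handle. Shut, it lies against the chest: this face is then 101 mm ahead (-x) of the chest's origin.
- blue_lid (a joint): the blue chest's lid, in rad: 0 shut flat on the rim, growing as it opens, at most 1.5. Stiff hinge: stays at any angle; about 2 N at the free edge moves it. Starts 0.5 to 0.9. Hinge line along the chest's y on the far top rim: 85 mm behind (+x of) the chest's origin, 108 mm up. Shuts by pressing its upper (outer) face near the free edge.
- blue_lid_edge (a point): middle of the blue lid's free edge, on its upper (outer) face, 170 mm from the hinge line. The lid is a plain light wood board 170 x 170 x 8 mm with a blue stripe, no handle; x runs from free edge to hinge, z is the outward normal.
- sanding_block: loose cork sanding block 75 x 45 x 18 mm, lying in the tray under the red chest's lid, below the rim. Origin: centre of its underside. Not to be touched.
- disc_sheet: loose light wood sheet with round holes, 85 x 110 x 8 mm, lying in the tray under the blue chest's lid. Origin: centre of its underside. Not to be touched.
- glue_jar: small jar with orange lid, 36 mm across, 60 mm high, standing between the two chests. Origin: centre of its underside. Not to be touched.
- red_bin: open red plastic bin 150 x 110 x 50 mm, to the robot's front right. Origin: centre of its underside. Not to be touched.
- oil_bottle: bottle 52 mm across, 130 mm high, beyond the chests. Origin: centre of its underside. Not to be touched.
- brush: flat paint brush lying to the robot's front left, 200 long (its x, bristles to +x), 42 wide, 20 mm high. Origin: centre of its underside. Not to be touched.
- cup: blue cup 70 mm across, 85 mm high, at the right, beside the chests. Origin: centre of its underside. Not to be touched.

How it is judged (in metres and radians):
At the end, for the whole second after the job is handed in: The red drawer is shut to within 4 mm and the red lid is down to within 0.05 rad (8 mm at its edge); the blue drawer and the blue lid's edge are within 15 mm of where they started, and every loose thing within 20 mm (value of joint red_drawer below 0.004 m and value of joint red_lid below 0.05 rad and distance of each of blue_drawer_face, blue_lid_edge from where it was at the start of the episode below 0.015 m and distance of each of sanding_block, disc_sheet, glue_jar, red_bin, oil_bottle, brush, cup from where it was at the start of the episode below 0.02 m); the robot touches nothing.
It fails at once if the red drawer is pulled further out (beyond 90 mm) or the red lid lifted further open (beyond 1.2 rad) (value of joint red_drawer above 0.09 m or value of joint red_lid above 1.2 rad).
It fails at once if the red chest is rammed: the fingers press on it, its drawer or its lid with over 40 N (contact force between the fingers and red_chest above 40 N).
It fails at once if the blue drawer is moved (over 15 mm) (distance of blue_drawer_face from where it was at the start of the episode above 0.015 m).
It fails at once if the blue lid is moved (over 15 mm at its edge) (distance of blue_lid_edge from where it was at the start of the episode above 0.015 m).
It fails at once if a loose thing on the bench or in a tray is shifted or lifted (over 20 mm) (distance of any of sanding_block, disc_sheet, glue_jar, red_bin, oil_bottle, brush, cup from where it was at the start of the episode above 0.02 m).
It also fails if it takes over 43 s, if anything falls off the work surface, if the arm or the gripper's body presses on something with over 40 N, if the wrist force passes 120 N, or if a joint passes its speed limit or range.

## Robot

A 6-joint arm with a two-finger parallel gripper is mounted at the origin on the work surface. World frame = base frame: x ahead of the robot, y to its left, z up, the work surface at z = 0. Lengths are in m, angles in degrees, forces in N, time in s.
With the tool pointing down it reaches from about 0.4 to 0.825 m from the base axis. Payload 7 kg.
Tool frame: the origin (TCP) lies midway between the tips of the shut fingers; the grasp point (between the pads) lies 19 mm behind it; z points along the fingers, y is the line along which they close (so a half turn about z gives the same grasp; the last joint's range is limited). The gripper opens to 88 mm and grips with 3 to 60 N. Pads are 19 mm wide; open, the fingers measure 130 mm over their backs; the gripper's body (78 mm by 193 mm) begins 47 mm behind the grasp point.
Start: joints at [16.507, 20.546, 0.682, 0, -70.136, -16.507], TCP at [0.675, -0, 0.227] pointing down, gripper open.
Joint ranges: [-176.03, 176.03], [-82.01, 121.73], [-58.28, 71.71], [-173.87, 95.51], [-174.79, -0.11], [-173.66, 173.66]. Speed limits (degrees/s): [136.94, 136.94, 172.46, 180, 180, 180].

## Interface

Orientations are given as [roll, pitch, yaw] about the fixed x, y, z axes, in that order (R = Rz(yaw) Ry(pitch) Rx(roll)).
In Python, from plant import get_state, optics, order gives the robot as it stands. The module is installed in compiled form; this text tells all that it offers.
- The arm moves only by the tool send_rows, never from a script. Its argument "moves" is a list of rows, each an object with "slide": the shift along the tool's x, y, z as a fraction of full scale, a list of three; "turn": the turn about the tool's z as a fraction of full scale; "gripper": the opening, from 0 (shut) to 1 (fully open). A call has exactly 5 rows; each row is the pose to reach, as a shift and turn from the pose commanded when the call began, along the tool's axes at that moment; what a row does not reach only later rows make up. Full scale, the value 1, is 150 mm for a shift and 90 degrees for a turn. A row lasts 1/12 s, in which the tool goes at most 41.7 mm and 7.16 degrees, less where a joint would pass 70% of its speed; a pose out of reach is approached as far as the arm can. A call with a number of a shift or a turn outside -1 to 1 is refused whole. A call with a gripper value outside its range is refused whole. The fingers move at their own pace and stop on an object; "newtons" is the grip in N (left out, the last holds). Time passes only in rows, so rows that repeat a pose let the fingers close, or fill a call up. It gives the time, the measured TCP pose, the force, the opening and the grip force at its end, in the units of the state.
- get_state(): the state, without advancing time (a new reading comes with each control period).
- optics.capture(name): name is "scene" or "side" or "wrist"; returns a dict with "img" (400x640x3 uint8, red, green, blue), "intrinsics" (3x3 intrinsics, pixels), "dist" ([k1, k2, p1, p2, k3] as OpenCV has them; the pictures are not rectified), "origin" and "attitude" of the camera in the world. Camera axes: x right, y down, z forward; pixel columns grow to the right and rows downward; lengths in m; the calibration is good to about 2 mm. A picture is of the moment at which its call begins. There is no depth.
- order.close_job(): hands the job in; it is judged then, once.
Trained networks look in the newest picture that a camera, given by its name, has taken for a name from the list of things; names that differ only in an ending like _2 or _b are one class to them, and where a whole thing is asked for, a point or a joint stands for the part that bears it (a point fixed in the world has none). Each returns a list of dicts, best first, with "p" (0 to 1); they miss things now and then, are a little off and sometimes report something else, mostly with a low value. They report only what shows in the picture. A call takes as long as a camera call.
- optics.look_for(camera, name): "location" ([x, y, z] in m, in world coordinates, good to about 4 mm: the middle of the surface that is visible of it).
The state is a dict: "time_s": time; "joints": joint angles; "qd": joint speeds; "joint_torque": joint torques, N m; "tcp_pos": TCP position; "eef_rot": TCP orientation; "contact_force": force on the tool from outside, world axes, zero at the start; "moment": the same for the moment, N m; "gripper_width": finger opening in m; "gripper_force": force on a finger pad.
Only numpy, scipy, OpenCV 4.12 (cv2) and the standard library are available. Lean on these libraries where they do the work, as an engineer would, in place of code of your own. Each camera call takes 0.05 s, during which the arm holds its last target. There are 200 camera calls.

## Working session

There is one attempt and no reset: what is moved stays moved. The work goes in short steps, Python scripts to look and compute and a tool call to move; the robot and the scene stay as the last step left them, time stands still between calls to the robot, and variables do not carry over. Pictures are saved under pics/ and viewed, at most 10 in all, crops included, and the job is handed in when it is done.

Besides the shell and the picture viewer there is one more tool, called after ">>>" by a JSON object that holds its "name" and its "arguments", one argument or row to a line. send_rows: Moves the arm, as the interface text tells. Shift numbers are shares of 150 mm and turn numbers shares of 90 degrees, none past 1 either way. Its arguments: {"type":"object","properties":{"moves":{"type":"array"},"newtons":{"type":"number"}},"required":["moves"]}

```bash
mkdir -p pics; python3 - <<'E'
from plant import get_state, optics
import cv2
s=get_state(); print({k:s[k] for k in('time_s','tcp_pos','eef_rot','contact_force','gripper_width')})
for c in('scene','side'):
    d=optics.capture(c); cv2.imwrite(f'pics/{c}0.png',d['img'][:,:,::-1])
    print(c,d['intrinsics'],d['dist'],d['origin'],d['attitude'])
    for n in('red_drawer_face','red_lid_edge','red_chest','blue_chest','blue_drawer_face','blue_lid_edge','glue_jar','cup'):
        print(n,[(round(r['p'],2),[round(float(v),3) for v in r['location']]) for r in optics.look_for(c,n)[:2]])
E
```

```text
{'time_s': 0.0, 'tcp_pos': array([ 6.74499680e-01, -2.30943848e-05,  2.25642417e-01]), 'eef_rot': array([ 1.79906446e+02, -5.43405813e-03, -9.00078711e+01]), 'contact_force': array([-0.89959668,  0.66627412, -0.50758283]), 'gripper_width': 0.08745962878803264}
scene [[395.74077549   0.         315.60218275]
 [  0.         395.74077549 207.6990573 ]
 [  0.           0.           1.        ]] [-0.00935118  0.          0.          0.          0.        ] [ 0.84377645 -0.7084583   1.16354939] [-143.62713529    0.53469404   21.56607772]
red_drawer_face [(0.83, [0.479, -0.158, 0.073])]
red_lid_edge [(0.73, [0.616, -0.176, 0.164])]
red_chest [(0.88, [0.612, -0.197, 0.133]), (0.71, [0.29, 0.441, 0.022])]
blue_chest [(0.82, [0.596, 0.114, 0.069])]
blue_drawer_face [(0.77, [0.475, 0.182, 0.058])]
blue_lid_edge [(0.86, [0.68, 0.12, 0.142])]
glue_jar [(0.54, [0.652, -0.006, 0.053])]
cup [(0.83, [0.562, -0.446, 0.047])]
side [[487.51834706   0.         318.39856429]
 [  0.         487.51834706 196.00884633]
 [  0.           0.           1.        ]] [-0.10630974  0.          0.          0.          0.        ] [-0.22909239 -1.14939728  1.24920103] [-129.09142545    0.76481216  -35.07018024]
red_drawer_face [(0.75, [0.489, -0.148, 0.039])]
red_lid_edge [(0.8, [0.608, -0.185, 0.169]), (0.2, [0.639, 0.158, 0.176])]
red_chest [(0.92, [0.572, -0.203, 0.086]), (0.52, [0.49, -0.149, 0.042])]
blue_chest [(0.9, [0.575, 0.145, 0.072]), (0.71, [0.303, -0.441, 0.009])]
blue_drawer_face [(0.76, [0.499, 0.219, 0.036])]
blue_lid_edge [(0.87, [0.636, 0.16, 0.181])]
glue_jar [(0.46, [0.645, -0.005, 0.061])]
cup [(0.8, [0.564, -0.457, 0.056])]
```

View pics/scene0.png

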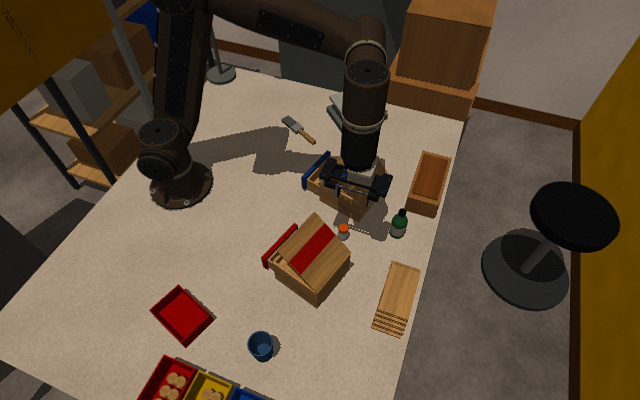

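View pics/side0.png

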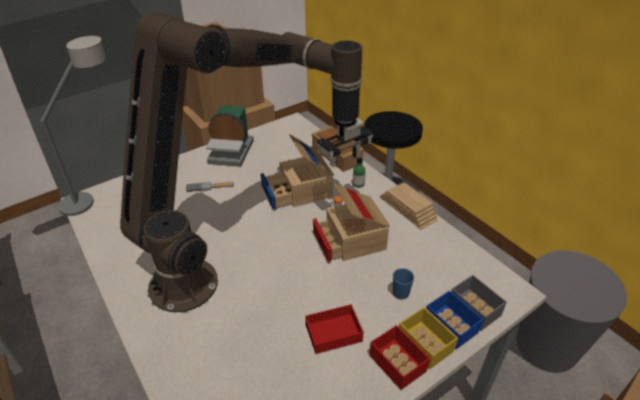

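Scene: the red chest is at about (310,258), with its drawer front from (265,262) to (297,230) and its lid's far corner at (350,262). Side: the chest is at about (350,225), with its front from (315,222) to (330,257). I'll enlarge both to pick corners for a model fit.

```bash
python3 - <<'E'
import cv2,numpy as np
a=cv2.imread('pics/scene0.png')[205:310,255:360]; b=cv2.imread('pics/side0.png')[175:265,305:395]
def g(i,x0,y0,k):
    o=cv2.resize(i,None,fx=k,fy=k,interpolation=cv2.INTER_CUBIC)
    o=cv2.convertScaleAbs(o,alpha=1.4,beta=10)
    for j in range(0,i.shape[0],10):
        cv2.putText(o,str(y0+j),(0,j*k+4),0,.35,(255,255,0),1); cv2.putText(o,str(x0+j),(j*k-8,10),0,.35,(255,255,0),1)
        cv2.line(o,(0,j*k),(o.shape[1],j*k),(120,120,0),1) if j%10==0 else 0
        cv2.line(o,(j*k,0),(j*k,o.shape[0]),(120,120,0),1)
    return o
cv2.imwrite('pics/a.png',g(a,255,205,5)); cv2.imwrite('pics/b.png',g(b,305,175,6))
E
```

```text
(no output)
```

View pics/a.png

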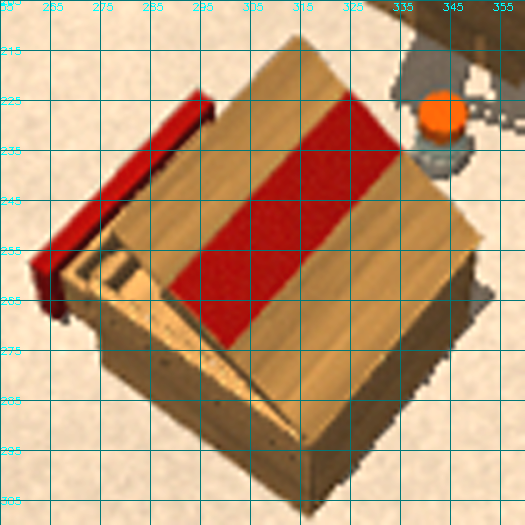

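View pics/b.png

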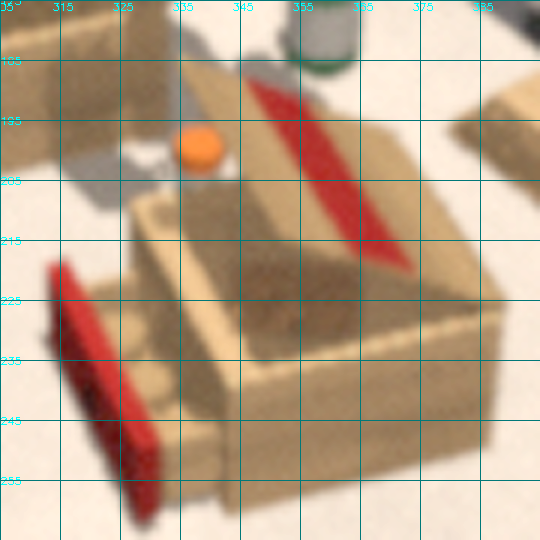

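Both crops show the lid, drawer front and chest corners clearly. In scene the lid corners are at (314,212), (277,252), (351,253) and (317,293). In side the drawer top runs from (313,219) to (327,251). Next is the fit.

```bash
cat > fit.py <<'E'
import cv2,numpy as np
from scipy.spatial.transform import Rotation as R
from scipy.optimize import least_squares
from plant import optics
def model(p):
    x,y,yaw,d,l=p; H=.085
    def w(q): c,s=np.cos(yaw),np.sin(yaw); return np.array([x+c*q[0]-s*q[1],y+s*q[0]+c*q[1],q[2]])
    lid=lambda u,v,t=.008:w([H-u*np.cos(l)+t*np.sin(l),v,.108+u*np.sin(l)+t*np.cos(l)])
    dr=lambda i,v,z:w([-.101-d+i,v,z])
    return w,lid,dr
def pts(p):
    w,lid,dr=model(p); h=.085; k=.083
    return {'scene':[(lid(.17,h),314.4,212),(lid(.17,-h),277.4,252),(lid(0,h),351,253),(lid(0,-h),316.6,293),(w([h,-h,0]),317,308),
      (w([-h,-h,0]),275.4,277.4),(dr(0,-k,.076),261.4,257.4),(dr(0,k,.076),294.6,223.4)],
     'side':[(dr(0,k,.076),313.3,219.2),(dr(0,-k,.076),327.2,250.8),(dr(.016,-k,.076),332,246.7),(dr(0,-k,.012),328.3,263),
      (w([-h,-h,.108]),343.3,239.7),(w([-h,-h,0]),343.3,260.8),(w([h,-h,0]),386.3,249.5),(w([-h,h,.108]),327.5,208.3),
      (lid(.17,-h),352.2,215),(lid(.17,h),335,184.2),(lid(0,h),370.3,196.7)]}
if __name__=='__main__':
    C={c:optics.capture(c) for c in('scene','side')}
    def res(p):
        o=[]
        for c,L in pts(p).items():
            d=C[c]; Rm=R.from_euler('xyz',d['attitude'],degrees=True).as_matrix()
            t=-Rm.T@d['origin']
            q=cv2.projectPoints(np.array([a[0] for a in L]),cv2.Rodrigues(Rm.T)[0],t,d['intrinsics'],np.array(d['dist']))[0][:,0]
            o.append(q-np.array([a[1:] for a in L]))
        return np.vstack(o).ravel()
    r=least_squares(res,[.6,-.2,-.2,.05,.6],loss='soft_l1')
    print(r.x.round(4)); print(res(r.x).reshape(-1,2).round(1).tolist())
    w,lid,dr=model(r.x)
    print('face',dr(0,0,.062),'lid edge',lid(.17,0),'lid shut edge',w([-.085,0,.116]),'axis deg',np.degrees(r.x[2]))
    for n,P in (('red_bin','red_bin'),('brush','brush')): print(n,[(v['p'],v['location']) for v in optics.look_for('scene',n)[:1]])
E
python3 fit.py
```

```text
[ 0.6061 -0.1688 -0.2853  0.0362  0.5752]
[[0.0, -0.2], [-0.7, -0.8], [0.8, -0.1], [0.9, 1.4], [-0.4, 1.1], [-0.4, 0.9], [-0.7, 0.3], [-0.0, -0.6], [-0.7, -1.0], [0.8, -1.6], [0.5, 1.3], [-0.3, -0.8], [-0.4, -0.6], [-1.0, 0.5], [0.4, 0.1], [-1.5, -0.3], [0.5, -0.3], [-0.5, 0.2], [0.4, -0.4]]
face [ 0.47438334 -0.13012993  0.062     ] lid edge [ 0.55494053 -0.1537592   0.20719582] lid shut edge [ 0.52451274 -0.14483404  0.116     ] axis deg -16.347621760696907
red_bin [(0.92, [0.2952, -0.4458, 0.0037])]
brush []
```

>>> {"name": "send_rows", "arguments": {
  "moves": [
    {"slide": [0.1,0.06,-0.2],"turn": 0,"gripper": 0},
    {"slide": [0.3,0.2,-0.2],"turn": -0.05,"gripper": 0},
    {"slide": [0.5,0.35,-0.2],"turn": -0.12,"gripper": 0},
    {"slide": [0.7,0.5,-0.2],"turn": -0.2,"gripper": 0},
    {"slide": [0.9,0.6,-0.2],"turn": -0.27,"gripper": 0}
  ]
}}

```text
time_s: 1.52
tcp_pos: [0.5832, -0.136, 0.2571]
eef_rot: [-180.0, -0.0, -65.3]
contact_force: [0.5, -0.3, 0.2]
gripper_width: 0.0601
gripper_force: 0.0
```

>>> {"name": "send_rows", "arguments": {
  "moves": [
    {"slide": [0,0,0],"turn": -0.07,"gripper": 0},
    {"slide": [0,0,0],"turn": -0.14,"gripper": 0},
    {"slide": [0,0,0],"turn": -0.21,"gripper": 0},
    {"slide": [0,0,0],"turn": -0.28,"gripper": 0},
    {"slide": [0,0,0],"turn": -0.35,"gripper": 0}
  ]
}}

```text
time_s: 1.93
tcp_pos: [0.5849, -0.1352, 0.2567]
eef_rot: [-180.0, -0.0, -33.9]
contact_force: [-0.3, 0.1, 0.5]
gripper_width: 0.0265
gripper_force: 0.0
```

>>> {"name": "send_rows", "arguments": {
  "moves": [
    {"slide": [0,0,0],"turn": -0.07,"gripper": 0},
    {"slide": [0,0,0],"turn": -0.14,"gripper": 0},
    {"slide": [0,0,0],"turn": -0.198,"gripper": 0},
    {"slide": [0,0,0],"turn": -0.198,"gripper": 0},
    {"slide": [0,0,0],"turn": -0.198,"gripper": 0}
  ]
}}

```text
time_s: 2.35
tcp_pos: [0.585, -0.135, 0.2566]
eef_rot: [-180.0, -0.0, -16.6]
contact_force: [0.1, -0.7, -0.5]
gripper_width: 0.0008
gripper_force: 0.0
```

>>> {"name": "send_rows", "arguments": {
  "moves": [
    {"slide": [-0.1,0.177,0],"turn": 0,"gripper": 0},
    {"slide": [-0.1,0.177,0.13],"turn": 0,"gripper": 0},
    {"slide": [-0.1,0.177,0.24],"turn": 0,"gripper": 0},
    {"slide": [-0.1,0.177,0.3],"turn": 0,"gripper": 0},
    {"slide": [-0.1,0.177,0.33],"turn": 0,"gripper": 0}
  ]
}}

```text
time_s: 2.77
tcp_pos: [0.5623, -0.1563, 0.2058]
eef_rot: [180.0, 0.1, -16.5]
contact_force: [-1.6, 0.3, 2.2]
gripper_width: 0.0002
gripper_force: 0.7
```

>>> {"name": "send_rows", "arguments": {
  "moves": [
    {"slide": [0,0,0.03],"turn": 0,"gripper": 0},
    {"slide": [0,0,0.06],"turn": 0,"gripper": 0},
    {"slide": [0,0,0.1],"turn": 0,"gripper": 0},
    {"slide": [0,0,0.14],"turn": 0,"gripper": 0},
    {"slide": [0,0,0.18],"turn": 0,"gripper": 0}
  ]
}}

```text
time_s: 3.18
tcp_pos: [0.5633, -0.1562, 0.1798]
eef_rot: [-180.0, -0.0, -16.4]
contact_force: [-0.6, 0.2, 0.9]
gripper_width: 0.0007
gripper_force: 0.3
```

>>> {"name": "send_rows", "arguments": {
  "moves": [
    {"slide": [0,0,0.04],"turn": 0,"gripper": 0},
    {"slide": [0,0,0.08],"turn": 0,"gripper": 0},
    {"slide": [0,0,0.12],"turn": 0,"gripper": 0},
    {"slide": [0,0,0.16],"turn": 0,"gripper": 0},
    {"slide": [0,0,0.2],"turn": 0,"gripper": 0}
  ]
}}

```text
time_s: 3.6
tcp_pos: [0.5631, -0.1562, 0.1494]
eef_rot: [180.0, 0.0, -16.4]
contact_force: [0.0, 0.1, 1.0]
gripper_width: 0.0005
gripper_force: 0.3
```

>>> {"name": "send_rows", "arguments": {
  "moves": [
    {"slide": [0,0,0.04],"turn": 0,"gripper": 0},
    {"slide": [0,0,0.08],"turn": 0,"gripper": 0},
    {"slide": [0,0,0.11],"turn": 0,"gripper": 0},
    {"slide": [0,0,0.13],"turn": 0,"gripper": 0},
    {"slide": [0,0,0.15],"turn": 0,"gripper": 0}
  ]
}}

```text
time_s: 4.02
tcp_pos: [0.5631, -0.1563, 0.1271]
eef_rot: [180.0, 0.0, -16.4]
contact_force: [-0.4, -0.1, 1.1]
gripper_width: 0.0002
gripper_force: 0.3
```

>>> {"name": "send_rows", "arguments": {
  "moves": [
    {"slide": [0,0,0.01],"turn": 0,"gripper": 0},
    {"slide": [0,0,0.02],"turn": 0,"gripper": 0},
    {"slide": [0,0,0.03],"turn": 0,"gripper": 0},
    {"slide": [0,0,0.04],"turn": 0,"gripper": 0},
    {"slide": [0,0,0.05],"turn": 0,"gripper": 0}
  ]
}}

```text
time_s: 4.43
tcp_pos: [0.5632, -0.1563, 0.1201]
eef_rot: [-180.0, -0.0, -16.4]
contact_force: [-0.5, 0.5, 0.9]
gripper_width: 0.0004
gripper_force: 0.3
```

>>> {"name": "send_rows", "arguments": {
  "moves": [
    {"slide": [0,0,0.004],"turn": 0,"gripper": 0},
    {"slide": [0,0,0.008],"turn": 0,"gripper": 0},
    {"slide": [0,0,0.012],"turn": 0,"gripper": 0},
    {"slide": [0,0,0.016],"turn": 0,"gripper": 0},
    {"slide": [0,0,0.02],"turn": 0,"gripper": 0}
  ]
}}

```text
time_s: 4.85
tcp_pos: [0.5631, -0.1563, 0.1171]
eef_rot: [180.0, -0.0, -16.4]
contact_force: [0.1, -0.1, -0.2]
gripper_width: 0.0005
gripper_force: 0.3
```

>>> {"name": "send_rows", "arguments": {
  "moves": [
    {"slide": [0,0,0.003],"turn": 0,"gripper": 0},
    {"slide": [0,0,0.006],"turn": 0,"gripper": 0},
    {"slide": [0,0,0.009],"turn": 0,"gripper": 0},
    {"slide": [0,0,0.012],"turn": 0,"gripper": 0},
    {"slide": [0,0,0.012],"turn": 0,"gripper": 0}
  ]
}}

```text
time_s: 5.27
tcp_pos: [0.5631, -0.1563, 0.1167]
eef_rot: [180.0, -0.0, -16.4]
contact_force: [-4.9, 2.4, 11.8]
gripper_width: 0.0005
gripper_force: 5.8
```

>>> {"name": "send_rows", "arguments": {
  "moves": [
    {"slide": [0,0,-0.1],"turn": 0,"gripper": 0},
    {"slide": [0,0,-0.3],"turn": 0,"gripper": 0},
    {"slide": [-0.25,0,-0.3],"turn": 0,"gripper": 0},
    {"slide": [-0.5,0,-0.3],"turn": 0,"gripper": 0},
    {"slide": [-0.7,0,-0.3],"turn": 0,"gripper": 0}
  ]
}}

```text
time_s: 5.68
tcp_pos: [0.4604, -0.1264, 0.1601]
eef_rot: [-180.0, 0.0, -16.4]
contact_force: [-0.2, -0.1, 0.0]
gripper_width: 0.0004
gripper_force: 0.0
```

>>> {"name": "send_rows", "arguments": {
  "moves": [
    {"slide": [-0.1,0,0],"turn": 0,"gripper": 0},
    {"slide": [-0.15,0,0],"turn": 0,"gripper": 0},
    {"slide": [-0.15,0,0],"turn": 0,"gripper": 0},
    {"slide": [-0.15,0,0],"turn": 0,"gripper": 0},
    {"slide": [-0.15,0,0],"turn": 0,"gripper": 0}
  ]
}}

```text
time_s: 6.1
tcp_pos: [0.442, -0.1204, 0.1604]
eef_rot: [180.0, -0.0, -16.4]
contact_force: [-0.3, 1.1, -0.1]
gripper_width: 0.0002
gripper_force: 0.0
```

>>> {"name": "send_rows", "arguments": {
  "moves": [
    {"slide": [0,0,0.2],"turn": 0,"gripper": 0},
    {"slide": [0,0,0.4],"turn": 0,"gripper": 0},
    {"slide": [0,0,0.58],"turn": 0,"gripper": 0},
    {"slide": [0,0,0.64],"turn": 0,"gripper": 0},
    {"slide": [0,0,0.64],"turn": 0,"gripper": 0}
  ]
}}

```text
time_s: 6.52
tcp_pos: [0.4398, -0.1207, 0.0619]
eef_rot: [179.9, 0.3, -16.4]
contact_force: [0.0, -0.1, 0.2]
gripper_width: 0.0003
gripper_force: 0.0
```

>>> {"name": "send_rows", "arguments": {
  "moves": [
    {"slide": [0.05,0,0],"turn": 0,"gripper": 0},
    {"slide": [0.1,0,0],"turn": 0,"gripper": 0},
    {"slide": [0.14,0,0],"turn": 0,"gripper": 0},
    {"slide": [0.17,0,0],"turn": 0,"gripper": 0},
    {"slide": [0.2,0,0],"turn": 0,"gripper": 0}
  ]
}}

```text
time_s: 6.93
tcp_pos: [0.4703, -0.1289, 0.065]
eef_rot: [-180.0, -0.0, -16.4]
contact_force: [-2.0, 1.5, 1.5]
gripper_width: -0.0002
gripper_force: 1.2
```

>>> {"name": "send_rows", "arguments": {
  "moves": [
    {"slide": [0.03,0,0],"turn": 0,"gripper": 0},
    {"slide": [0.06,0,0],"turn": 0,"gripper": 0},
    {"slide": [0.09,0,0],"turn": 0,"gripper": 0},
    {"slide": [0.12,0,0],"turn": 0,"gripper": 0},
    {"slide": [0.15,0,0],"turn": 0,"gripper": 0}
  ]
}}

```text
time_s: 7.35
tcp_pos: [0.4914, -0.1353, 0.0643]
eef_rot: [180.0, 0.0, -16.4]
contact_force: [-1.3, 0.6, 1.0]
gripper_width: 0.0002
gripper_force: 1.2
```

>>> {"name": "send_rows", "arguments": {
  "moves": [
    {"slide": [0.007,0,0],"turn": 0,"gripper": 0},
    {"slide": [0.014,0,0],"turn": 0,"gripper": 0},
    {"slide": [0.021,0,0],"turn": 0,"gripper": 0},
    {"slide": [0.028,0,0],"turn": 0,"gripper": 0},
    {"slide": [0.035,0,0],"turn": 0,"gripper": 0}
  ]
}}

```text
time_s: 7.77
tcp_pos: [0.496, -0.1366, 0.0642]
eef_rot: [180.0, 0.0, -16.4]
contact_force: [-2.0, 0.5, -0.2]
gripper_width: 0.0005
gripper_force: 1.0
```

>>> {"name": "send_rows", "arguments": {
  "moves": [
    {"slide": [0.004,0,0],"turn": 0,"gripper": 0},
    {"slide": [0.008,0,0],"turn": 0,"gripper": 0},
    {"slide": [0.012,0,0],"turn": 0,"gripper": 0},
    {"slide": [0.016,0,0],"turn": 0,"gripper": 0},
    {"slide": [0.02,0,0],"turn": 0,"gripper": 0}
  ]
}}

```text
time_s: 8.18
tcp_pos: [0.4981, -0.1372, 0.0641]
eef_rot: [180.0, 0.1, -16.4]
contact_force: [-6.6, 5.4, 5.5]
gripper_width: 0.0004
gripper_force: 3.9
```

>>> {"name": "send_rows", "arguments": {
  "moves": [
    {"slide": [0.003,0,0],"turn": 0,"gripper": 0},
    {"slide": [0.006,0,0],"turn": 0,"gripper": 0},
    {"slide": [0.009,0,0],"turn": 0,"gripper": 0},
    {"slide": [0.009,0,0],"turn": 0,"gripper": 0},
    {"slide": [0.009,0,0],"turn": 0,"gripper": 0}
  ]
}}

```text
time_s: 8.6
tcp_pos: [0.4981, -0.1374, 0.0639]
eef_rot: [180.0, 0.2, -16.4]
contact_force: [-8.6, 5.2, 5.9]
gripper_width: 0.0007
gripper_force: 5.1
```

>>> {"name": "send_rows", "arguments": {
  "moves": [
    {"slide": [0.005,0,0],"turn": 0,"gripper": 0},
    {"slide": [0.01,0,0],"turn": 0,"gripper": 0},
    {"slide": [0.01,0,0],"turn": 0,"gripper": 0},
    {"slide": [0.01,0,0],"turn": 0,"gripper": 0},
    {"slide": [0.01,0,0],"turn": 0,"gripper": 0}
  ]
}}

```text
time_s: 9.02
tcp_pos: [0.4981, -0.1377, 0.0637]
eef_rot: [180.0, 0.4, -16.4]
contact_force: [-11.9, 8.5, 8.7]
gripper_width: 0.0005
gripper_force: 7.3
```

>>> {"name": "send_rows", "arguments": {
  "moves": [
    {"slide": [-0.1,0,0],"turn": 0,"gripper": 0},
    {"slide": [-0.25,0,0],"turn": 0,"gripper": 0},
    {"slide": [-0.35,0,0],"turn": 0,"gripper": 0},
    {"slide": [-0.35,0,-0.2],"turn": 0,"gripper": 0},
    {"slide": [-0.35,0,-0.45],"turn": 0,"gripper": 0}
  ]
}}

```text
time_s: 9.43
tcp_pos: [0.4493, -0.1234, 0.1307]
eef_rot: [179.9, 0.2, -16.4]
contact_force: [1.9, -0.4, -0.0]
gripper_width: 0.0006
gripper_force: 0.0
```

>>> {"name": "send_rows", "arguments": {
  "moves": [
    {"slide": [0,0,-0.25],"turn": 0,"gripper": 0},
    {"slide": [0,0,-0.5],"turn": 0,"gripper": 0},
    {"slide": [0,0,-0.7],"turn": 0,"gripper": 0},
    {"slide": [0,0,-0.8],"turn": 0,"gripper": 0},
    {"slide": [0,0,-0.8],"turn": 0,"gripper": 0}
  ]
}}

```text
time_s: 9.85
tcp_pos: [0.4542, -0.1236, 0.2566]
eef_rot: [-179.9, -0.5, -16.4]
contact_force: [1.1, 0.6, 0.6]
gripper_width: 0.0004
gripper_force: 0.0
```

```bash
python3 - <<'E'
from plant import get_state, optics
import cv2,numpy as np
s=get_state(); print(s['time_s'],s['tcp_pos'],s['contact_force'])
o=[cv2.resize(optics.capture(c)['img'][y:y+100,x:x+80,::-1],None,fx=5,fy=5,interpolation=cv2.INTER_CUBIC) for c,y,x in(('scene',210,260),('side',175,310))]
cv2.imwrite('pics/end.png',np.hstack(o))
E
```

```text
9.85 [ 0.4542169  -0.1236358   0.25657302] [1.06099026 0.63042184 0.55634661]
```

View pics/end.png

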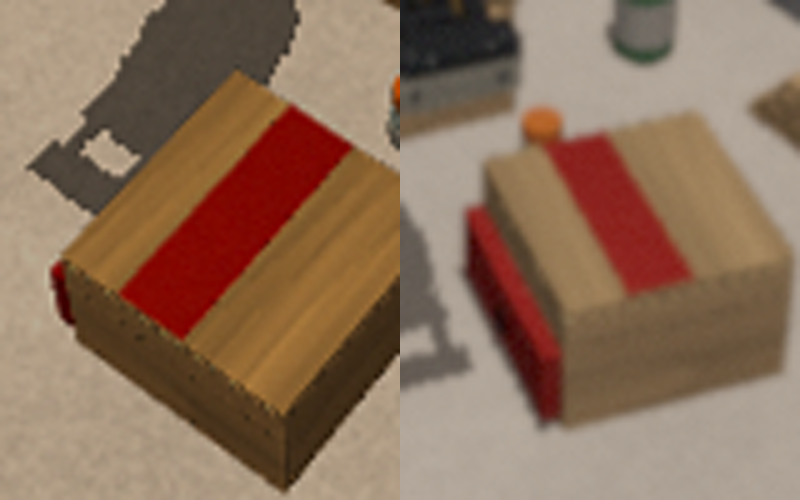

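The lid lies flat on the rim and the drawer front sits against the chest, with its front at about (480,210) to (560,415) in the right-hand panel. The hand is clear.

```bash
python3 -c "
from plant import order
print(order.close_job())"
```

```text
the job is handed in; nothing more can be done
None
```

The red chest's drawer is pushed in and its lid pressed flat, each until it stopped and the final pictures agree; I kept clear of the blue chest and loose things but didn't re-measure them, and the job is handed in at about 10 s with the hand clear (no verdict was returned).

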